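# Lock the spacer down in its stock cradle with a T-toggle

## Task

Take the steel T-toggle out of the sleeve, pass its crossbar down through the spacer's window and the slot underneath, press it down against the spacer's springs and turn it a quarter turn, then ease it up and let go so that it stays caught crosswise under the slot and keeps the spacer held down. The slotted plate floats sideways, so feel for the slot gently and never ram the toggle down; leave the other stock where it is.

Things in the scene. Friction and masses are not known exactly. Their poses are not given: they have to be found in the camera images.
- toggle: Bare steel T-toggle, 0.2 kg, upright in the sleeve. Origin: underside of the crossbar's middle; z up, x along the crossbar. Round crossbar 30 mm long, 8 mm thick, round ends; shank 8 mm; round washer plate 68 mm diameter at z 38 to 42 mm; flat wing handle at z 42 to 90 mm, 40 mm long along x (parallel to the crossbar), 12 mm thick along y. Fits either way round.
- crossbar (a point): Middle of the toggle's crossbar, on the shank axis, 4 mm above the toggle's origin; axes as the toggle's.
- sleeve: Dark steel sleeve fixed to the table: upright tube 54 mm outside, 40 mm inside, 50 mm high. At the start the toggle's washer rests on its rim and the crossbar hangs free inside, 12 mm above the table, at any yaw. Origin: centre of the underside.
- cradle: Stock cradle fixed to the table: galvanised base 200 x 120 mm with a black spacer plate (172 x 110 mm, 43 to 58 mm above the table at rest) on two sprung posts (10 mm thick, 62 mm high, at x = +-68 mm). The spacer's central window is 48 mm along x, 36 mm along y. Origin: centre of the underside, z up, x along the slot and the long side.
- keeper_mid (a point): Mid-place of the keeper's float, on the cradle's axis, 30 mm up; axes as the cradle's. Keeper: steel plate under the window, 25 to 30 mm above the table, with one slot 35 mm (x) by 10.5 mm (y), centred in x. It floats along y up to 8 mm either way (about 2.5 N moves it); its place is not in the readings. A crossbar lying on it leaves the washer 10 mm above the spacer.
- notch (a point): On the cradle's axis, 21 mm up: height of the crossbar's axis once caught. Under the keeper, round ribs along y at x = +-10.5 mm, 4 mm deep, form a notch for a crossbar lying along y. The spacer must be pressed 7 mm or more for the crossbar to turn under the ribs, either direction; eased up it rises into the notch, the spacer then staying 3 mm down. Clear below to 4 mm.
- spacer (a joint): How far the sprung spacer is pressed down: 0 at rest, grows downward, hard stop at 0.010 m. It moves straight up and down only. About 4.5 N starts it (3.5 to 5.5 N), plus 0.8 N per mm: about 10 to 13 N in all when pressed 7 to 10 mm; its return is damped.
- carton: Brown carton 90 x 120 x 75 mm, bystander; origin at the centre of its underside.
- spare_spacer: Loose black spacer 165 x 110 x 15 mm with a window, lying on the table, bystander; origin at the centre of its underside.
- seal_ring: Steel ring 90 mm outside, 12 mm high, lying on the table, bystander; origin at the centre of its underside.
- filter: Blue filter canister, 76 mm diameter, 100 mm high, standing, bystander; origin at the centre of its underside.
Mind the look-alikes: they are no part of the job. What is meant by the toggle is not purple or yellow, and is the larger of those in its own colour.

How it is judged:
By the outcome, as a careful person would: the job done as asked, in the order asked, and still so for the second after the job is handed in, with the robot touching nothing.
It also fails if it takes over 64 s, if anything falls off the work surface, if the arm or the gripper's body presses on something with over 40 N, if the wrist force passes 120 N, or if a joint passes its speed limit or range.

## Robot

A 7-joint arm with a two-finger parallel gripper is mounted at the origin on the work surface. World frame = base frame: x ahead of the robot, y to its left, z up, the work surface at z = 0. Lengths are in m, angles in rad, forces in N, time in s.
With the tool pointing down it reaches from about 0.4 to 0.85 m from the base axis. Payload 4.4 kg.
Tool frame: the origin (TCP) lies on the centre line of the jaws, within the pads' length; the fingertips stand 8 mm ahead of it and the grasp point (between the pads) lies 11 mm behind it; z points along the fingers, y is the line along which they close (so a half turn about z gives the same grasp; the last joint's range is limited). The gripper opens to 94 mm and grips with 3 to 60 N. Pads are 16 mm wide; open, the fingers measure 119 mm over their backs; the gripper's body (75 mm by 177 mm) begins 78 mm behind the grasp point.
Start: joints at [-1.345, 0.628, 0.038, 1.517, -0.027, 0.996, -0.02], TCP at [0.187, 0.623, 0.213] pointing down, gripper open.
Joint ranges: [-3.06, 3.06], [-0.37, 2.12], [-1.25, 1.32], [0.18, 2.47], [-1.1, 4.24], [0.23, 1.98], [-2.94, 2.94]. Speed limits (rad/s): [2.57, 2.57, 3.14, 3.14, 3.14, 3.14, 3.14].

## Interface

Orientations are given as a unit quaternion [w, x, y, z].
In Python, from cell import arm gives the robot as it stands. Calls block until the motion is done:
- arm.goto(position, orientation): joint-space move of the TCP to a pose.
- arm.line_to(position, attitude=None, max_speed=0.15, threshold=None): straight line of the TCP; attitude=None keeps the orientation; max_speed is the mean speed in m/s. With threshold (N) it stops when the force on the tool has changed by that much, and returns True; else False.
- arm.goto_joints(angles): joint-space move.
- arm.set_gripper(opening, f_grip=None): finger opening in m; f_grip is the grip in N (None keeps the last); returns when the fingers have stopped.
- arm.wait(seconds).
- arm.solve_ik(position, orientation): joint angles nearest the present ones, or None.
- arm.read_state(): the state.
- arm.camera(name): name is "scene" or "top"; returns a dict with "frame" (420x560x3 uint8, blue, green, red), "z_map" (420x560 float32, m along the optical axis (not along the pixel's ray), 0 where there is no reading), "intrinsics" (3x3 intrinsics, pixels), "dist_coeffs" ([k1, k2, p1, p2, k3] as OpenCV has them; the pictures are not rectified), "rvec" (rotation vector, rad) and "tvec" (3), from world to camera coordinates, as OpenCV has them. Camera axes: x right, y down, z forward; pixel columns grow to the right and rows downward; lengths in m; the calibration is good to about 2 mm. A picture is of the moment at which its call begins.
A pose or a line that the arm cannot do raises arm.Unreachable and nothing moves.
- arm.job_done(): hands the job in; it is judged then, once.
The state is a dict: "time": time; "joint_pos": joint angles; "joint_velocities": joint speeds; "joint_efforts": joint torques, N m; "tcp_pos": TCP position; "ee_rot": TCP orientation; "contact_force": force on the tool from outside, world axes, zero at the start; "moment": the same for the moment, N m; "width": finger opening in m; "grip_force": force on a finger pad.
Only numpy, scipy, OpenCV 4.12 (cv2) and the standard library are available. Lean on these libraries where they do the work, as an engineer would, in place of code of your own. Each camera call takes 0.05 s, during which the arm holds its last target. There are 200 camera calls.

## Working session

There is one attempt and no reset: what is moved stays moved. The work goes in short steps, each a Python script; the robot and the scene stay as the last script left them, time stands still between calls to the robot, and variables do not carry over. Pictures are saved under pics/ and viewed, at most 10 in all, crops included, and the job is handed in when it is done.

```bash
mkdir -p pics; ls; python3 - <<'E'
from cell import arm
import cv2,numpy as np,pickle
s=arm.read_state();print(s)
for n in("top","scene"):
    c=arm.camera(n);pickle.dump(c,open(f"pics/{n}0.pkl","wb"));cv2.imwrite(f"pics/{n}0.png",c["frame"])
    R=cv2.Rodrigues(np.array(c["rvec"],float))[0];print(n,c["intrinsics"],c["dist_coeffs"],-R.T@np.array(c["tvec"]).ravel(),R[2])
E
```

```text
pics
{'time': 0.0, 'joint_pos': array([-1.34482084,  0.62932396,  0.03845962,  1.51837048, -0.02701436,
        0.99631343, -0.02001792]), 'joint_velocities': array([-0.00079573, -0.00064818,  0.00015531,  0.0002853 ,  0.00040747,
        0.00117653,  0.00085873]), 'joint_efforts': array([-2.47876123e-04, -5.49709475e+01,  1.14375584e+00, -1.86624634e+01,
       -5.21278207e-02,  2.35433358e-02,  1.37189218e-04]), 'tcp_pos': array([0.1867623 , 0.62189862, 0.21256802]), 'ee_rot': array([-1.26769304e-04,  1.45390563e-01,  9.89373885e-01, -9.39877932e-04]), 'contact_force': array([-0.40187633, -0.08502188,  0.0153885 ]), 'moment': array([0.00986657, 0.02550845, 0.01778155]), 'grip_force': 0.0, 'width': 0.09425894627966372}
top [[489.66609486   0.         275.61364204]
 [  0.         489.66609486 212.9081913 ]
 [  0.           0.           1.        ]] [-0.09683629  0.          0.          0.          0.        ] [ 0.32437487 -0.02512869  1.3131674 ] [ 0.20971449  0.02262457 -0.97750088]
scene [[455.88139504   0.         275.01739096]
 [  0.         455.88139504 202.05445695]
 [  0.           0.           1.        ]] [-0.08194579  0.          0.          0.          0.        ] [1.41583564 0.33818498 0.89982745] [-0.65383033 -0.27461949 -0.70504612]
```

View pics/top0.png

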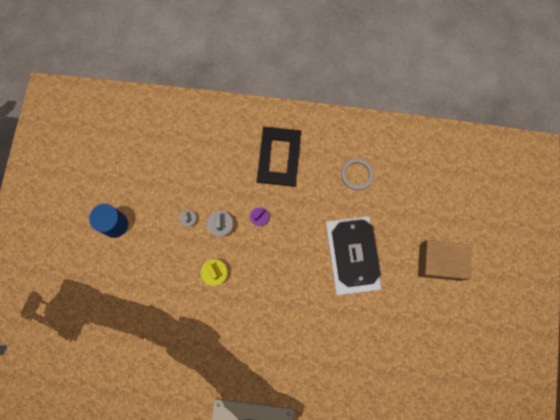

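View pics/scene0.png

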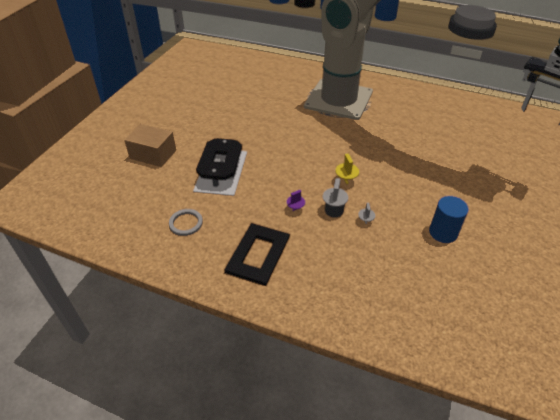

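The top view shows the big grey toggle in its sleeve at (220,223), with a smaller grey look-alike at (188,218). Yellow is at (214,272), purple at (260,216), and the cradle at (355,253) with its window at (356,253) and posts at (352,227) and (361,279). In the scene view the toggle is at (336,195) and the cradle at (219,165).

```bash
cat > h.py <<'E'
import cv2,numpy as np
def cloud(c):
    z=c["z_map"];h,w=z.shape;K=np.array(c["intrinsics"]);d=np.array(c["dist_coeffs"])
    uv=np.stack(np.meshgrid(np.arange(w),np.arange(h)),-1).reshape(-1,1,2).astype(np.float32)
    n=cv2.undistortPoints(uv,K,d).reshape(-1,2)
    P=np.c_[n,np.ones(len(n))]*z.reshape(-1,1)
    R=cv2.Rodrigues(np.array(c["rvec"],float))[0]
    return ((P-np.array(c["tvec"]).ravel())@R).reshape(h,w,3)
def pix2plane(c,uv,Z):
    n=cv2.undistortPoints(np.array(uv,np.float32).reshape(-1,1,2),np.array(c["intrinsics"]),np.array(c["dist_coeffs"])).reshape(-1,2)
    R=cv2.Rodrigues(np.array(c["rvec"],float))[0];o=-R.T@np.array(c["tvec"]).ravel()
    d=np.c_[n,np.ones(len(n))]@R
    return o+d*((Z-o[2])/d[:,2])[:,None]
def rect(p):
    (c,s,a)=cv2.minAreaRect((p[:,:2]*1000).astype(np.float32));b=cv2.boxPoints((c,s,a))
    e=max([b[1]-b[0],b[2]-b[1]],key=np.linalg.norm)
    return np.round(c,1),np.round(s,1),np.degrees(np.arctan2(e[1],e[0]))%180
E
python3 - <<'E'
from h import *
import pickle
T=pickle.load(open("pics/top0.pkl","rb"));S=pickle.load(open("pics/scene0.pkl","rb"))
A=cloud(T);B=cloud(S)
print("table z",np.median(A[180:190,300:310,2]),np.median(B[280:300,150:170,2]))
t0=A[223,220];c0=A[240,345];print(t0,c0)
for nm,P,im in(("top",A,T["frame"]),("scene",B,S["frame"])):
    dt=np.hypot(*(P[...,:2]-t0[:2]).transpose(2,0,1))
    w=P[(dt<.05)&(P[...,2]>.046)&(P[...,2]<.062)];w2=P[(dt<.04)&(P[...,2]>.09)]
    print(nm,"washer",len(w),rect(w),cv2.minEnclosingCircle((w[:,:2]*1000).astype(np.float32)),np.median(w[:,2]))
    print(" handle",len(w2),rect(w2),np.median(w2[:,2]))
    dc=np.hypot(*(P[...,:2]-pix2plane(T,[[355,253]],.058)[0,:2]).transpose(2,0,1))
    g=im.max(-1)<70
    m=(dc<.13)&g&(P[...,2]>.045)&(P[...,2]<.07);q=P[m];print(" spacer",len(q),rect(q),np.median(q[:,2]))
    m=(dc<.14)&(P[...,2]>.003)&(P[...,2]<.025);q=P[m];print(" base",len(q),rect(q),np.median(q[:,2]))
    m=(dc<.04)&(P[...,2]<.05);q=P[m];print(" win",len(q),rect(q),np.median(q[:,2]))
ims=[cv2.resize(T["frame"][205:300,300:410],None,fx=6,fy=6,interpolation=cv2.INTER_CUBIC)]
cv2.imwrite("pics/crop1.png",ims[0])
E
```

```text
table z -0.001581553622609737 -0.00702478414102712
[0.54361631 0.14093969 0.08578321] [ 0.54497748 -0.18399744  0.05776378]
top washer 411 (array([551. , 147.1]), array([67.4, 66.1]), np.float32(9.086056)) ((550.3489990234375, 147.86126708984375), 34.32106399536133) 0.0527335058549016
 handle 78 (array([549.4, 147.8]), array([39.9, 11. ]), np.float32(8.844268)) 0.1004140459849058
 spacer 2124 (array([ 516.6, -214.8]), array([165.5, 106.5]), np.float32(14.2479725)) 0.056811212302364286
 base 624 (array([ 512.5, -211.2]), array([274.9, 270.1]), np.float32(86.387535)) 0.004317922279812075
 win 246 (array([ 523.3, -221.4]), array([54.5, 41. ]), np.float32(18.300327)) 0.02861696001037136
scene washer 326 (array([552.7, 147.9]), array([71.1, 66.9]), np.float32(16.22838)) ((552.4525146484375, 146.57254028320312), 37.16434097290039) 0.052666466964277056
 handle 65 (array([553.5, 148.3]), array([41.3, 11.7]), np.float32(8.787939)) 0.09975748042002784
 spacer 1314 (array([ 520.5, -212.5]), array([176.1, 111.1]), np.float32(14.73421)) 0.05652466275649962
 base 377 (array([ 522.7, -233.3]), array([246.2, 214.6]), np.float32(0.1655722)) 0.004239007103842123
 win 96 (array([ 508.4, -220.4]), array([44.8, 35.8]), np.float32(17.19661)) 0.03037109933716864
```

View pics/crop1.png

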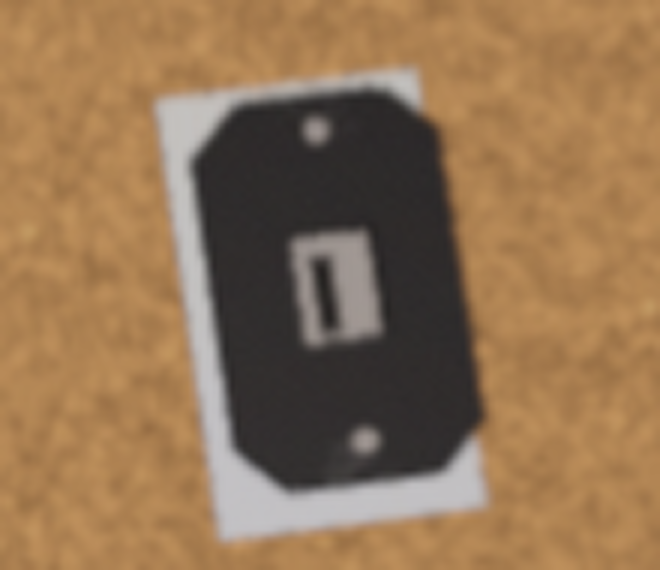

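The crop shows the whole slot. Its centre is at crop (327,294), left of the window centre (336,289), and the posts are at (316,131) and (365,440).

```bash
cat >> h.py <<'E'
def q(phi):
    p=np.radians(phi)/2;return [0,np.cos(p),np.sin(p),0]
E
python3 - <<'E'
from h import *
from cell import arm
import pickle
T=pickle.load(open("pics/top0.pkl","rb"));f=lambda u,v:[(u+.5)/6-.5+300,(v+.5)/6-.5+205]
p=pix2plane(T,[f(316,131),f(365,440)],.062)*1000
s=pix2plane(T,[f(327,294),f(318,256),f(335,332)],.030)*1000
w=pix2plane(T,[f(336,289)],.058)*1000
d=p[0]-p[1];print("posts",p.round(1),p.mean(0),np.linalg.norm(d),np.degrees(np.arctan2(d[1],d[0])));e=s[1]-s[2]
a=np.arctan2(d[1],d[0]);R=np.array([[np.cos(a),np.sin(a)],[-np.sin(a),np.cos(a)]])
print("slot",s.round(1),np.degrees(np.arctan2(e[1],e[0])),"in cradle",R@(s[0]-p.mean(0))[:2], "win",w)
for nm,xy,angs in(("tog",[.5505,.1478],[8.8,188.8]),("cr",[.517,-.214],[14,104,194,284])):
    for z in(.073,.2):
        for g in angs:
            j=arm.solve_ik([*xy,z],q(g));print(nm,z,g,None if j is None else np.round(j,2))
E
```

```text
posts [[ 582.2 -198.8   62. ]
 [ 451.6 -232.3   62. ]] [ 516.90620257 -215.59051141   62.        ] 134.90695495952093 14.378910689226593
slot [[ 516.7 -215.    30. ]
 [ 533.  -209.4   30. ]
 [ 500.4 -220.1   30. ]] 18.070097869583027 in cradle [-0.06608708  0.63999613] win [[ 515.12813938 -214.51262396   58.        ]]
tog 0.073 8.8 [-0.69  0.8   0.61  1.88 -0.69  0.7  -1.08]
tog 0.073 188.8 [-0.27  0.71 -0.07  1.86  0.08  0.58  1.34]
tog 0.2 8.8 [-0.77  0.64  0.75  1.77 -0.52  0.94 -1.22]
tog 0.2 188.8 [-0.31  0.53  0.    1.76 -0.    0.85  1.41]
cr 0.073 14 [ 0.02  0.76  0.51  1.9  -0.6   0.64 -0.42]
cr 0.073 104 [ 0.21  0.71  0.2   1.9  -0.25  0.56  0.82]
cr 0.073 194 [ 0.46  0.7  -0.18  1.89  0.21  0.57  1.96]
cr 0.073 284 [-0.21  0.93  0.96  1.91 -1.01  0.88 -1.61]
cr 0.2 14 [-0.28  0.76  1.1   1.81 -0.78  1.07 -0.22]
cr 0.2 104 [-0.1   0.61  0.71  1.8  -0.49  0.91  1.07]
cr 0.2 194 [ 0.2   0.52  0.22  1.79 -0.14  0.84  2.3 ]
cr 0.2 284 [-0.3   0.79  1.14  1.81 -0.81  1.1  -1.76]
```

```bash
python3 - <<'E'
from h import *
from cell import arm
import pickle
arm.set_gripper(.05,60)
arm.goto([.5505,.148,.16],q(188.8))
arm.line_to([.5505,.148,.073],max_speed=.08)
arm.set_gripper(0,60);s=arm.read_state();print(s["width"],s["grip_force"],s["contact_force"],s["tcp_pos"])
arm.line_to([.5505,.148,.17],max_speed=.1)
arm.goto([.517,-.215,.17],q(194.3))
s=arm.read_state();print(s["time"],s["width"],s["grip_force"],s["contact_force"],s["tcp_pos"])
for n in("top","scene"):
    c=arm.camera(n);pickle.dump(c,open(f"pics/{n}1.pkl","wb"))
c0=pickle.load(open("pics/top1.pkl","rb"))["frame"];c1=c["frame"]
cv2.imwrite("pics/v1.png",np.hstack([cv2.resize(c0[170:290,290:420],(390,360)),cv2.resize(c1[90:210,160:290],(390,360))]))
E
```

```text
0.01202238889416506 60.00029683113098 [-1.04549554 -0.16371531  1.33436831] [0.5504944  0.14812546 0.07302915]
7.4667 0.0116368231443291 59.99932587146759 [ 0.07316703  0.73883583 -0.87774344] [ 0.51776275 -0.21314117  0.16990887]
```

View pics/v1.png

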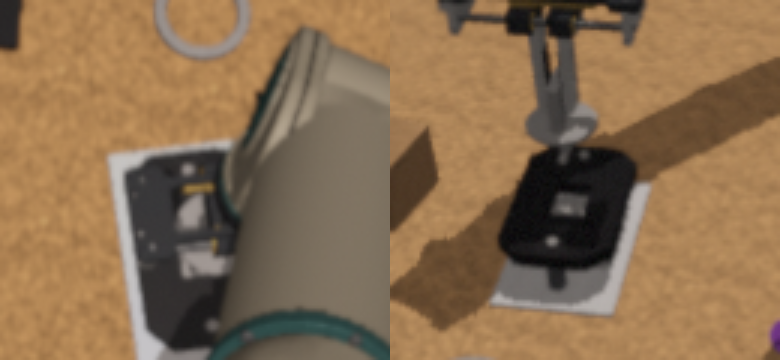

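The scene view shows the toggle held upright above the cradle, with the washer at pane (561,122) and the crossbar just below it. The top view is blocked by the arm.

```bash
python3 - <<'E'
from h import *
from cell import arm
import pickle
from scipy.optimize import least_squares
s=arm.read_state();print(s["tcp_pos"],s["joint_velocities"].max())
t=s["tcp_pos"]
S0=pickle.load(open("pics/scene0.pkl","rb"));S=pickle.load(open("pics/scene1.pkl","rb"))
def fit(c,x0,z,r=34):
    P=cloud(c);d=np.hypot(P[...,0]-x0[0],P[...,1]-x0[1])
    m=((abs(P[...,2]-z)<.007)&(d<.045)).astype(np.uint8)
    n,l,st,_=cv2.connectedComponentsWithStats(m);m=(l==1+np.argmax(st[1:,4])).astype(np.uint8)
    k=cv2.convexHull(cv2.findContours(m,0,1)[0][0])[:,0]
    W=pix2plane(c,k,z+.002)*1000
    f=least_squares(lambda p:np.hypot(W[:,0]-p[0],W[:,1]-p[1])-p[2],[x0[0]*1000,x0[1]*1000,r],loss="soft_l1")
    print("washer",f.x,np.abs(f.fun).mean(),m.sum(),np.median(P[m>0][:,2]));return f.x
fit(S0,[.552,.148],.052); fit(S,t,t[2]-.021)
# crossbar
P=cloud(S);d=np.hypot(P[...,0]-t[0],P[...,1]-t[1])
q_=P[(d<.03)&(P[...,2]>t[2]-.066)&(P[...,2]<t[2]-.048)];print("bar",len(q_),rect(q_),q_.mean(0))
# posts in scene0 near expected projections
K=np.array(S0["intrinsics"]);D=np.array(S0["dist_coeffs"])
pr=lambda X:cv2.projectPoints(np.array(X,float),np.array(S0["rvec"],float),np.array(S0["tvec"],float),K,D)[0].reshape(-1,2)
print("post pix",pr([[.582,-.199,.062],[.4516,-.232,.062],[.517,-.215,.03]]))
cv2.imwrite("pics/v2.png",cv2.resize(S0["frame"][130:200,180:260],None,fx=8,fy=8,interpolation=cv2.INTER_CUBIC))
E
```

```text
[ 0.51780668 -0.21302482  0.16994623] 0.005474819159447971
washer [554.23909713 148.70803264  34.70066215] 0.4995880210835253 319 0.05264200913501863
washer [ 521.54676314 -210.25296687   34.88424916] 0.5707250249928393 225 0.14991272308768389
bar 18 (array([ 521.3, -211.6]), array([25.9,  9.1]), np.float32(16.827017)) [ 0.52288062 -0.21015011  0.11503499]
post pix [[213.57272901 169.15580736]
 [224.12747027 140.41115696]
 [220.1438082  162.75776004]]
```

View pics/v2.png

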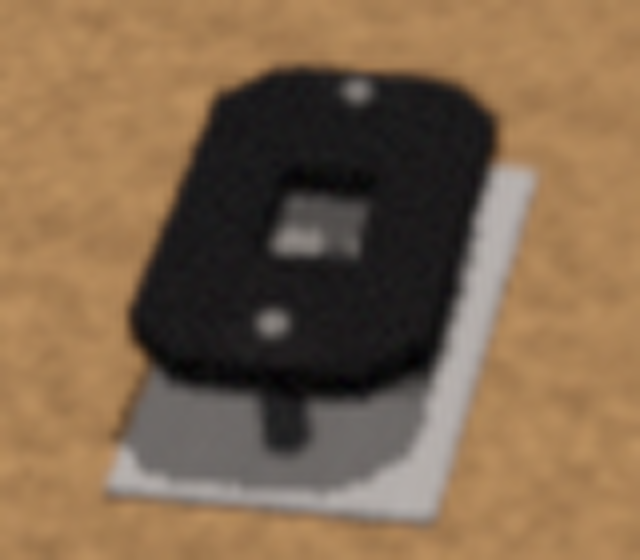

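In this crop the posts are at (357,91) and (272,323), and the near end of the slot shows at about (345,245).

```bash
python3 - <<'E'
from h import *
from cell import arm
import pickle
S0=pickle.load(open("pics/scene0.pkl","rb"))
f=lambda u,v:[(u+.5)/8-.5+180,(v+.5)/8-.5+130]
p=pix2plane(S0,[f(357,91),f(272,323)],.062)*1000;d=p[1]-p[0]
print(p,p.mean(0),np.linalg.norm(d),np.degrees(np.arctan2(d[1],d[0])))
arm.line_to([.517,-.215,.14],q(194.3),max_speed=.06);arm.wait(.3)
s=arm.read_state();print(s["time"],s["tcp_pos"],s["ee_rot"],q(194.3),s["joint_velocities"].max())
E
```

```text
[[ 453.87948704 -230.63464459   62.        ]
 [ 585.00419228 -197.44123829   62.        ]] [ 519.44183966 -214.03794144   62.        ] 135.26082414033462 14.205648518232616
8.5167 [ 0.51717915 -0.21509831  0.14029543] [ 2.62319647e-04 -1.24404427e-01  9.92231551e-01 -1.35024527e-04] [0, np.float64(-0.1244674025460694), np.float64(0.9922236974107375), 0] 0.0019462919301237688
```

```bash
python3 - <<'E'
from h import *
from cell import arm
x,y=.5165,-.2155
arm.line_to([x,y,.14],q(194.3),max_speed=.05)
print(arm.line_to([x,y,.096],max_speed=.05,threshold=3))
s=arm.read_state();print(s["tcp_pos"],s["contact_force"],s["time"])
hit=arm.line_to([x,y,.082],max_speed=.012,threshold=2)
s=arm.read_state();print(hit,s["tcp_pos"],s["contact_force"],s["moment"],s["time"])
E
```

```text
False
[ 0.51676556 -0.21560598  0.09624362] [ 0.02845812 -0.26980917 -2.19607256] 9.8
True [ 0.5156166  -0.214851    0.08766761] [ 0.59031287  0.00628608 -2.44226955] [ 0.1127778   0.06276139 -0.04538492] 10.5
```

```bash
python3 - <<'E'
from h import *
from cell import arm
arm.wait(.2);s=arm.read_state();print(s["tcp_pos"],s["contact_force"],s["moment"])
hit=arm.line_to([.5163,-.2152,.0825],max_speed=.012,threshold=3)
s=arm.read_state();print(hit,s["tcp_pos"],s["contact_force"],s["moment"],s["time"],s["width"])
E
```

```text
[ 0.51549579 -0.21498006  0.0875965 ] [ 0.15300084 -0.01847659 -1.93948781] [ 0.04021682 -0.05575524  0.01240578]
False [ 0.51602977 -0.21497666  0.08228113] [ 0.9493173   1.17280003 -2.23362181] [0.35732488 0.12772437 0.0412615 ] 11.2917 0.011682825727234558
```

```bash
python3 - <<'E'
from h import *
from cell import arm
x,y=.5162,-.215
for z in(.078,.075,.0725):
    hit=arm.line_to([x,y,z],max_speed=.012,threshold=14)
    s=arm.read_state();print(hit,s["tcp_pos"],s["contact_force"],s["moment"],s["time"])
    if hit:break
E
```

```text
False [ 0.51625865 -0.21491349  0.07837712] [-2.04646916  0.91204787  4.69084638] [ 0.47134106  0.37444343 -0.05619153] 11.8167
False [ 0.51623548 -0.21493314  0.07545298] [-1.37608257  1.56470632  6.37691556] [0.54767802 0.45252427 0.00551715] 12.2167
False [ 0.51628836 -0.21494154  0.07317079] [-2.78318113  2.45261114  8.29932804] [ 0.53830701  0.53595691 -0.0173224 ] 12.575
```

```bash
python3 - <<'E'
from h import *
from cell import arm
x,y=.5162,-.215
arm.line_to([x,y,.072],q(194.3),max_speed=.012);arm.wait(.2)
s=arm.read_state();print(s["tcp_pos"],s["contact_force"],s["moment"][2])
for a in np.arange(194.3-10,104.2,-10):
    hit=arm.line_to([x,y,.072],q(a),threshold=12)
    s=arm.read_state();print(round(a),hit,s["tcp_pos"].round(4),s["contact_force"].round(1),s["moment"][2].round(2),s["time"],s["width"].round(4))
    if hit or abs(s["moment"][2])>.6:break
E
```

```text
[ 0.51625715 -0.21490212  0.07277816] [-3.7541034   2.74768153  9.83131052] 0.020040744381207048Traceback (most recent call last):
  File "<stdin>", line 8, in <module>
AttributeError: 'float' object has no attribute 'round'
```

```bash
python3 - <<'E'
from h import *
from cell import arm
x,y=.5162,-.215
for a in np.arange(194.3-10,104.2,-10):
    hit=arm.line_to([x,y,.072],q(a),threshold=12)
    s=arm.read_state();print(round(a),hit,s["tcp_pos"].round(4),s["contact_force"].round(1),round(float(s["moment"][2]),2),s["time"],round(s["width"],4))
    if hit or abs(s["moment"][2])>.6:break
E
```

```text
184 False [ 0.517  -0.2151  0.0729] [-1.1  2.1  8.7] -0.14 13.6 0.0116
174 False [ 0.5176 -0.2155  0.073 ] [-0.2  1.9  8.9] -0.12 13.925 0.0115
164 False [ 0.5177 -0.2158  0.0731] [0.7 0.3 8.8] -0.07 14.25 0.0119
154 False [ 0.5177 -0.2161  0.0732] [-0.3  0.7  8.3] -0.08 14.575 0.012
144 False [ 0.5175 -0.2163  0.0732] [-0.5  0.2  8.7] -0.01 14.9 0.0119
134 False [ 0.5173 -0.2165  0.0731] [-1.  -0.7  8.1] 0.02 15.225 0.0121
124 False [ 0.517  -0.2166  0.0731] [-1.5 -1.3  8.9] -0.04 15.55 0.0117
114 False [ 0.5169 -0.2167  0.0731] [-1.8 -1.5  9. ] -0.06 15.875 0.0118
104 False [ 0.5167 -0.2167  0.0731] [-1.3 -1.2  8.7] -0.09 16.2 0.0117
```

```bash
python3 - <<'E'
from h import *
from cell import arm
x,y=.5163,-.2152
for z in(.0745,.076,.077,.078,.0785):
    hit=arm.line_to([x,y,z],q(104.3),max_speed=.01)
    arm.wait(.1);s=arm.read_state();print(z,hit,s["tcp_pos"].round(4),s["contact_force"].round(1),s["moment"].round(2),s["time"])
    if s["contact_force"][2]<-5:break
E
```

```text
0.0745 False [ 0.5167 -0.2167  0.0753] [-1.7 -0.1  7. ] [0.06 0.52 0.01] 16.7
0.076 False [ 0.5167 -0.2167  0.0767] [-0.3  0.1  5.4] [-0.01  0.48 -0.03] 17.1
0.077 False [ 0.5167 -0.2167  0.0776] [-1.1 -1.   5.4] [-0.16  0.47 -0.05] 17.45
0.078 False [ 0.5167 -0.2166  0.0782] [ 0.  -3.8  1.2] [-0.98  0.15  0.06] 17.8
0.0785 False [ 0.5167 -0.2165  0.0783] [ 0.8 -5.1 -2.5] [-1.26 -0.07  0.  ] 18.15
```

```bash
python3 - <<'E'
from h import *
from cell import arm
import pickle
p=arm.read_state()["tcp_pos"]
arm.set_gripper(.012,10);arm.set_gripper(.04);arm.wait(.2)
arm.line_to([p[0],p[1],.2],max_speed=.1)
arm.goto([.45,.15,.3],q(150));arm.wait(.2);print(arm.read_state()["time"])
for n in("top","scene"):
    c=arm.camera(n);pickle.dump(c,open(f"pics/{n}2.pkl","wb"))
    P=cloud(c);d=np.hypot(P[...,0]-.517,P[...,1]+.215)
    h=P[(d<.04)&(P[...,2]>.085)];w=P[(d<.032)&(P[...,2]<.075)];r=P[(d>.04)&(d<.06)&(P[...,2]>.035)]
    print(n,len(h),rect(h) if len(h) else 0,np.median(h[:,2]),"washer",np.median(w[:,2]),"spacer",np.median(r[:,2]))
c0=pickle.load(open("pics/top2.pkl","rb"))["frame"];c1=c["frame"]
cv2.imwrite("pics/v3.png",np.hstack([cv2.resize(c0[190:310,290:420],(390,360)),cv2.resize(c1[90:210,160:290],(390,360))]))
E
```

```text
22.1917
top 93 (array([ 517.6, -216. ]), array([12.9, 39.9]), np.float32(103.31593)) 0.10534369434115469 washer 0.05799264982713215 spacer 0.05375130603649168
scene 118 (array([ 521.3, -212.6]), array([18.7, 40.4]), np.float32(109.71348)) 0.09917886734869225 washer 0.05919875577495046 spacer 0.05413158220496546
```

View pics/v3.png

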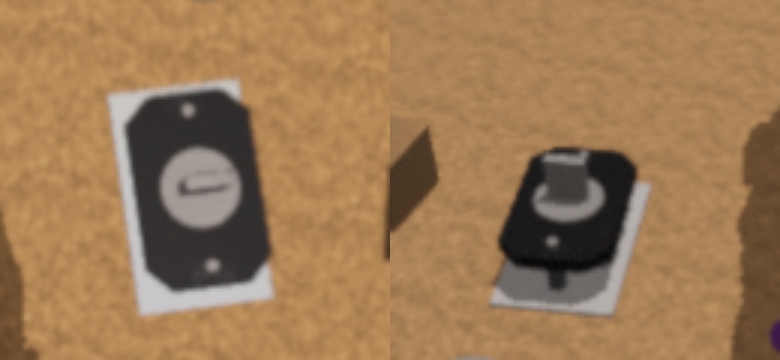

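The toggle stands crosswise on the cradle (washer at pane (200,188)). The spacer is down 3 mm and the handle is at 103°, square to the slot, so it is caught.

```bash
python3 -c "
from cell import arm
print(arm.job_done())"
```

```text
the job is handed in; nothing more can be done
None
```

The toggle is caught crosswise under the slot, holding the spacer about 3 mm down with the gripper clear of it; the job was handed in at about 22 s, and no verdict was returned.

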